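# Fit the double lid on the treat canister and take the outer lid off again

### The job

Pick up the nested double lid by the inner lid's knob, carry both lids together to the open treat canister and lower them gently until the inner lid sits fully home in the mouth before you let go of the knob. Then take the outer lid alone by its collar and lift it straight off, leaving the inner lid seated and undisturbed, and finish while still holding the outer lid level in the gripper, above the canister and well clear of the knob, so that it can be taken away for washing. Do not push the canister or the medicine things standing around.

Things in the scene. Friction and masses are not known exactly. Their poses are not given: they have to be found in the camera images.
- canister: Heavy loose steel treat canister (1.2 kg), open, upright, left or right of the lids: body 120 mm across, narrowing above 68 mm to a neck 100 mm outside, 92 mm inside; 95 mm tall; treats fill it to about 43 mm. Origin: centre of its underside, z up. With the lids fully home, the inner lid's origin is 81 mm above this origin, the outer lid's 89 mm.
- mouth (a point): Centre of the canister's open mouth, level with its rim, 95 mm above the canister's underside.
- inner_lid: Loose white plastic inner lid (0.14 kg): chamfered plug 85 mm across, 14 mm deep (3.5 mm play all round in the mouth), above it a flange 110 mm across, 6 mm thick that rests on the canister's rim, and a straight round knob 22 mm across in the middle. Origin: centre of the plug's underside, z up. It starts standing on its plug on the table, under the outer lid.
- knob_top (a point): Top centre of the inner lid's knob, 74 mm above the inner lid's origin. The knob comes up through the outer lid's hole and collar; its upper 26 mm stand free above the collar. Lifting the knob lifts both lids, since the outer lid simply rests on the inner lid's flange.
- outer_lid: Loose steel outer lid (0.16 kg) resting on the inner lid's flange, 3.5 mm play all round: skirt 122 mm across, 12 mm tall; flat top 4 mm thick with a 32 mm hole; round collar on it. Origin: centre of the skirt's lower edge, z up; the flat top's upper face is 16 mm above it. Nested, this origin is 8 mm above the inner lid's; the skirt clears the knob when lifted 66 mm.
- collar_top (a point): Centre of the upper edge of the outer lid's collar, 40 mm above the outer lid's origin. The collar is round, 50 mm across outside, 42 mm inside, 24 mm tall: take the outer lid by its outside.
- brown_bottle: Bystander: brown tablet bottle with a white cap, 51 mm across, 110 mm tall, standing beyond the work; origin at the centre of its underside. Leave alone.
- amber_vial: Bystander: small amber vial with a black cap, 32 mm across, 67 mm tall, standing beyond the work; origin at the centre of its underside. Leave alone.
- powder_jar: Bystander: white jar with a blue cap, 67 mm across, 91 mm tall, standing left of the work; origin at the centre of its underside. Leave alone.
- oral_syringe: Bystander: oral syringe 130 mm long, 26 mm wide, 17 mm high, lying near the table's front edge; origin at the centre of its underside. Leave alone.
Mind the look-alikes: they are no part of the job. Leave any pink look-alike of the inner_lid alone.

How it is judged (in metres and radians):
On the way, in this order (a step that is already met when the one before it is completed fails the run):
1. the nested lids are lowered fully home in the canister's mouth while the knob is still held (z of inner_lid in the frame of canister between 0.076 and 0.086 m and horizontal distance between inner_lid and canister below 0.005 m and angle between the z axis of inner_lid and the z axis of canister, either way round below 0.1 rad and distance between outer_lid and inner_lid below 0.014 m and contact force between the fingers and inner_lid above 0.5 N), for 0.05 s.
2. the knob is let go with both lids in place (z of inner_lid in the frame of canister between 0.076 and 0.086 m and horizontal distance between inner_lid and canister below 0.005 m and angle between the z axis of inner_lid and the z axis of canister, either way round below 0.1 rad and distance between outer_lid and inner_lid below 0.014 m and contact force between the fingers and inner_lid below 0.1 N), for 0.1 s.
At the end, for the whole second after the job is handed in: Inner lid seated in the upright canister's mouth (5 mm, 0.1 rad), not touched by the fingers; the fingers hold the outer lid still, level within 0.3 rad, above the canister (60 mm sideways), touching neither canister nor inner lid, its skirt at least 10 mm above the top of the knob (z of inner_lid in the frame of canister between 0.076 and 0.086 m and horizontal distance between inner_lid and canister below 0.005 m and angle between the z axis of inner_lid and the z axis of canister, either way round below 0.1 rad and contact force between the fingers and inner_lid below 0.1 N and z of outer_lid in the frame of inner_lid above 0.084 m and contact force between the fingers and outer_lid above 0.5 N and contact force between outer_lid and inner_lid below 0.05 N and contact force between outer_lid and canister below 0.05 N and angle between outer_lid's own z axis and vertical below 0.3 rad and linear speed of outer_lid below 0.03 m/s and angle between canister's own z axis and vertical below 0.1 rad and height (world z) of canister between -0.01 and 0.01 m and horizontal distance between outer_lid and canister below 0.06 m); the arm keeps its last pose, push and grip.
It fails at once if the outer lid parted from the inner lid while the inner lid is not seated in the canister (lids carried apart, or the inner lid pulled up with the outer one) (distance between outer_lid and inner_lid above 0.02 m and not (z of inner_lid in the frame of canister between 0.076 and 0.086 m and horizontal distance between inner_lid and canister below 0.005 m and angle between the z axis of inner_lid and the z axis of canister, either way round below 0.1 rad)).
It fails at once if canister pushed more than 20 mm (distance of canister from where it was at the start of the episode above 0.02 m).
It fails at once if a bystander moved more than 20 mm (distance of any of brown_bottle, amber_vial, powder_jar, oral_syringe from where it was at the start of the episode above 0.02 m).
It also fails if it takes over 54 s, if anything falls off the work surface, if the arm or the gripper's body presses on something with over 40 N, if the wrist force passes 120 N, or if a joint passes its speed limit or range.

### The arm

A 6-joint arm with a two-finger parallel gripper is mounted at the origin on a cart in front of the work surface, level with it; the furniture and walls round the work are solid. World frame = base frame: x ahead of the robot, y to its left, z up, the work surface at z = 0. Lengths are in mm, angles in rad, forces in N, time in s.
With the tool pointing down it reaches from about 350 to 775 mm from the base axis. Payload 7.3 kg.
Tool frame: the origin (TCP) lies at the very end of the fingers, on their centre line; the grasp point (between the pads) lies 19 mm behind it; z points along the fingers, y is the line along which they close (so a half turn about z gives the same grasp; the last joint's range is limited). The gripper opens to 92 mm and grips with 3 to 60 N. Pads are 19 mm wide; open, the fingers measure 130 mm over their backs; the gripper's body (75 mm by 190 mm) begins 47 mm behind the grasp point.
Start: joints at [1.11, 0.342, 1.524, -0, 1.275, -0.146], TCP at [162.539, 499.225, 226.741] pointing down, gripper open.
Joint ranges: [-2.53, 2.53], [-0.77, 2.02], [0.04, 2.7], [-1, 4.14], [0.28, 2.66], [-3.11, 3.11]. Speed limits (rad/s): [2.57, 2.57, 3.14, 3.14, 3.14, 3.14].

### API

Orientations are given as [roll, pitch, yaw] about the fixed x, y, z axes, in that order (R = Rz(yaw) Ry(pitch) Rx(roll)).
In Python, from plant import get_obs, vision, workorder gives the robot as it stands.
- The arm moves only by the shell command python3 -m pendant 'ROWS' [OPENING]. ROWS is a JSON object of lists of equal length, an entry for each row: "dp": the shift along the tool's x, y, z in m, a list of three; "rotation": the turn, a rotation vector about the tool's x, y, z in rad, a list of three. A call has 1 to 8 rows; each row is the pose to reach, as a shift and turn from the pose commanded when the call began, along the tool's axes at that moment; what a row does not reach only later rows make up. A row lasts 1/8 s, in which the tool goes at most 62.5 mm and 10.7 degrees, less where a joint would pass 70% of its speed; a pose out of reach is approached as far as the arm can. A call with a gripper value outside its range is refused whole. OPENING is the finger opening in m, from 0 to 0.0918, set as the call begins (- or left out, the last holds). The fingers move at their own pace and stop on an object; the grip force is fixed at half the most. Time passes only in rows, so rows that repeat a pose let the fingers close. It gives the time, the measured TCP pose, the force, the opening and the grip force at its end, in the units of the state.
- get_obs(): the state, without advancing time (a new reading comes with each control period).
- vision.capture(name): name is "side" or "top"; returns a dict with "pixels" (384x512x3 uint8, red, green, blue), "vfov" (degrees; the focal length in pixels is half the picture's height over the tangent of half this angle, whatever the lens; pixels are square), "cx", "cy" (the principal point, pixels), "pose" (4x4, takes a point from camera to world coordinates). Camera axes: x right, y up, looking along -z (the intrinsics and any distortion apply to the point x, -y, -z); pixel columns grow to the right and rows downward; lengths in mm; the calibration is good to about 2 mm. A picture is of the moment at which its call begins. There is no depth.
- workorder.close_job(): hands the job in; it is judged then, once.
The state is a dict: "time": time; "joint_positions": joint angles; "dq": joint speeds; "tau": joint torques, N m; "tool_pos": TCP position; "tcp_rot": TCP orientation; "contact_force": force on the tool from outside, world axes, zero at the start; "moment": the same for the moment, N m; "grip_width": finger opening in mm; "finger_force": force on a finger pad.
Only numpy, scipy, OpenCV 4.12 (cv2) and the standard library are available. Lean on these libraries where they do the work, as an engineer would, in place of code of your own. Each camera call takes 0.05 s, during which the arm holds its last target. There are 200 camera calls.

## Working session

There is one attempt and no reset: what is moved stays moved. The work goes in short steps, Python scripts to look and compute and a shell command to move; the robot and the scene stay as the last step left them, time stands still between calls to the robot, and variables do not carry over. Pictures are saved under pics/ and viewed, at most 10 in all, crops included, and the job is handed in when it is done.

```bash
mkdir -p pics
python3 - <<'E'
from plant import get_obs, vision
import cv2,numpy as np
for n in("side","top"):
    c=vision.capture(n); cv2.imwrite(f"pics/{n}0.png",c["pixels"][:,:,::-1]); print({k:v for k,v in c.items() if k!="pixels"})
    np.save(f"pics/{n}0.npy",c["pixels"])
print(get_obs())
E
ls
```

```text
{'vfov': 47.15725586316516, 'cx': 258.38002104120704, 'cy': 190.40574223514167, 'pose': array([[-9.92970014e-01,  7.36044886e-02, -9.26980564e-02,
         4.53031989e+02],
       [-1.17107257e-01, -4.96982578e-01,  8.59822196e-01,
         1.20956792e+03],
       [ 1.72174540e-02,  8.64633273e-01,  5.02108417e-01,
         6.13765293e+02],
       [ 0.00000000e+00,  0.00000000e+00,  0.00000000e+00,
         1.00000000e+00]])}
{'vfov': 55.3258359036371, 'cx': 256.3390841695205, 'cy': 183.76353972718144, 'pose': array([[-1.75775614e-02,  9.96364824e-01, -8.33556600e-02,
         4.89276215e+02],
       [-9.99456120e-01, -1.51830808e-02,  2.92735215e-02,
         2.89039634e+02],
       [ 2.79015114e-02,  8.38248816e-02,  9.96089803e-01,
         9.44279126e+02],
       [ 0.00000000e+00,  0.00000000e+00,  0.00000000e+00,
         1.00000000e+00]])}
{'time': 0.1, 'joint_positions': array([ 1.10997721e+00,  3.42667182e-01,  1.52491180e+00, -6.99879802e-06,
        1.27540062e+00, -1.45994726e-01]), 'dq': array([-0.00073558, -0.00220012, -0.0012814 ,  0.00050479,  0.00039224,
       -0.00093734]), 'tau': array([ 1.73279925e-03, -4.32006025e+01, -2.44696909e+01,  7.17579480e-02,
        5.25363476e-02, -9.31564756e-06]), 'tool_pos': array([162.38271445, 498.87839256, 226.11050758]), 'tcp_rot': array([-3.14021949e+00, -1.95145973e-04,  2.82677017e+00]), 'contact_force': array([ 0.48439723,  0.58098114, -0.5068131 ]), 'moment': array([-0.01215484,  0.03348037, -0.00539039]), 'finger_force': 0.0, 'grip_width': 91.7158714871355}
pics
```

View pics/side0.png

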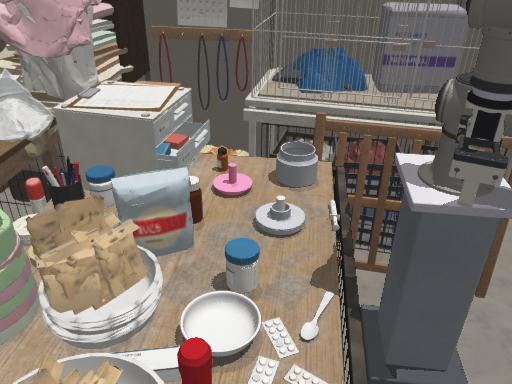

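View pics/top0.png

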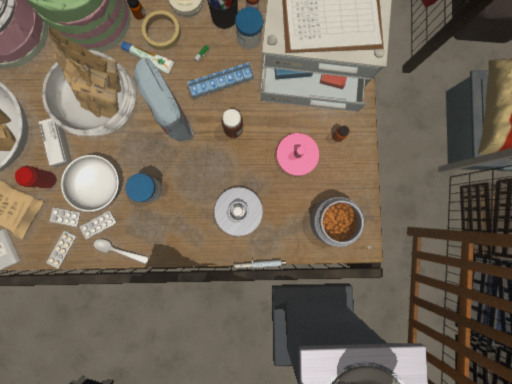

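The side view shows the lids at about (280,215) and the canister at (297,163). In the top view they are at (239,211) and (339,221). The pink decoy is at (298,154) in the top view. Next I'll zoom in on both objects.

Run:
```python
import cv2,numpy as np
s=np.load("pics/side0.npy");t=np.load("pics/top0.npy")
def crop(im,u,v,w=98,h=74): 
    c=im[v-h//2:v+h//2,u-w//2:u+w//2]; return cv2.resize(c,None,fx=4,fy=4,interpolation=cv2.INTER_CUBIC)
m=np.vstack([np.hstack([crop(s,280,213),crop(s,297,163)]),np.hstack([crop(t,239,211),crop(t,339,221)])])
print(m.shape)
cv2.imwrite("pics/m0.png",m[:,:,::-1])
```

```text
(592, 784, 3)
```

View pics/m0.png

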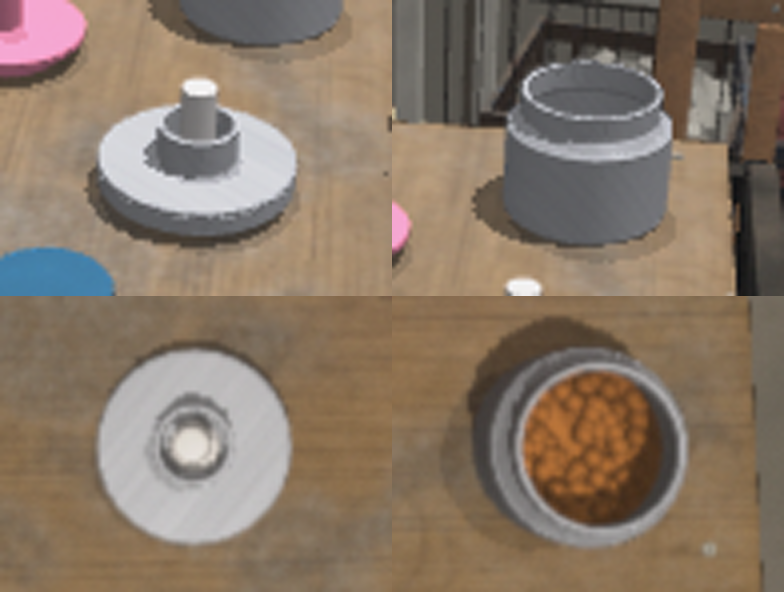

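The crops show sharp rims, plate and knob in both views. I'll fit the projected circles to the image edges, starting from these clicks.

```bash
cat > h.py <<'E'
import numpy as np,cv2
from scipy.optimize import least_squares,minimize
from scipy.ndimage import map_coordinates
def proj(c,P):
    h,w=c["pixels"].shape[:2];f=h/2/np.tan(np.radians(c["vfov"]/2));M=np.linalg.inv(c["pose"])
    q=np.asarray(P)@M[:3,:3].T+M[:3,3]
    return np.stack([c["cx"]+f*q[...,0]/-q[...,2],c["cy"]-f*q[...,1]/-q[...,2]],-1)
def tri(cams,px):
    return least_squares(lambda X:np.concatenate([proj(c,X)-p for c,p in zip(cams,px)]),[400,300,50]).x
A=np.linspace(0,2*np.pi,180,endpoint=False)
def ring(C,r,dz=0): return np.asarray(C)+np.c_[r*np.cos(A),r*np.sin(A),0*A+dz]
def grad(c,s=0.8):
    g=cv2.GaussianBlur(c["pixels"].astype(np.float32),(0,0),s)
    return np.sqrt(sum(cv2.Sobel(g,-1,*d)**2 for d in((1,0),(0,1))).sum(2))
def fit(cams,C,rs):  # rs: radii(,dz) ; maximise edge strength along rings
    G=[grad(c) for c in cams]
    def cost(X):
        return -sum(np.minimum(map_coordinates(g,proj(c,ring(X,r,dz))[:,::-1].T,order=1),250).mean() for g,c in zip(G,cams) for r,dz in rs)
    C=np.asarray(C,float); best=None
    for d in np.random.default_rng(0).normal(0,3,(12,3)):
        r=minimize(cost,C+d,method="Nelder-Mead",options=dict(xatol=.05,fatol=.01))
        if best is None or r.fun<best.fun: best=r
    return best.x,best.fun
def fitxy(cam,C,rs):
    G=grad(cam);C=np.asarray(C,float);best=None
    def cost(x): return -sum(np.minimum(map_coordinates(G,proj(cam,ring([*x,C[2]],r,dz))[:,::-1].T,order=1),250).mean() for r,dz in rs)
    for d in np.random.default_rng(0).normal(0,3,(12,2)):
        r=minimize(cost,C[:2]+d,method="Nelder-Mead",options=dict(xatol=.05,fatol=.01))
        if best is None or r.fun<best.fun: best=r
    return best.x,best.fun
E
python3 - <<'E'
from h import *
from plant import vision
s=vision.capture("side");t=vision.capture("top")
lid=tri((s,t),((280.1,215.2),(238.1,211.1)));knob=tri((s,t),((280.4,197.1),(237.4,211.1)));can=tri((s,t),((297.7,148.5),(341.9,220.9)))
np.set_printoptions(precision=1,suppress=True)
print("tri",lid,knob,can)
print("lid",fit((s,t),lid,[(61,0)]),"knob",fit((s,t),knob,[(11,0)]),"can",fit((s,t),can,[(50,0),(46,0)]))
for n,c in(("s",s),("t",t)):
    print(n,"lid",fitxy(c,[*lid[:2],24],[(61,0)]),"can",fitxy(c,[*can[:2],95],[(50,0),(46,0)]))
np.save("pics/tmp.npy",[lid,can])
E
```

```text
tri [496.9 308.8  22.3] [497.4 309.4  74.2] [469.1  66.1  92.6]
lid (array([497.1, 309.4,  26.8]), np.float64(-494.8287048339844)) knob (array([496.4, 307.5,  75.3]), np.float64(-489.7711181640625)) can (array([468.6,  67.4,  99.6]), np.float64(-843.6588134765625))
s lid (array([496.7, 304.9]), np.float64(-244.83831787109375)) can (array([467.4,  57.7]), np.float64(-421.71551513671875))
t lid (array([497.3, 308.4]), np.float64(-250.0)) can (array([469.4,  66.1]), np.float64(-423.85137939453125))
```

```bash
python3 -m pendant '{"dp":[[-0.025,-0.005,0],[-0.080,-0.0165,0],[-0.140,-0.029,0],[-0.200,-0.041,0],[-0.260,-0.0535,0],[-0.320,-0.066,0],[-0.360,-0.0743,0],[-0.3771,-0.0778,0]],"rotation":[[0,0,-0.03],[0,0,-0.08],[0,0,-0.13],[0,0,-0.18],[0,0,-0.23],[0,0,-0.28],[0,0,-0.3148],[0,0,-0.3148]]}' 0.09
python3 -m pendant '{"dp":[[0,0,0],[0,0,0]],"rotation":[[0,0,0],[0,0,0]]}'
python3 - <<'E'
from h import *
from plant import vision
s=vision.capture("side");t=vision.capture("top")
m=np.vstack([cv2.resize(s["pixels"][60:260,180:380],(500,500))[:300],])
a=cv2.resize(s["pixels"][90:240,215:345],None,fx=3,fy=3);b=cv2.resize(t["pixels"][140:290,170:290],None,fx=3,fy=3)
cv2.imwrite("pics/m1.png",np.hstack([a,b])[:,:,::-1])
E
```

```text
time: 1.2
tool_pos: [498.6, 307.0, 226.2]
tcp_rot: [-3.141, -0.001, 3.139]
contact_force: [-0.0, 1.2, 0.2]
grip_width: 89.9
finger_force: 0.0
time: 1.45
tool_pos: [495.7, 309.4, 226.7]
tcp_rot: [3.141, -0.001, -3.141]
contact_force: [0.8, 0.2, 0.1]
grip_width: 90.4
finger_force: 0.0
```

View pics/m1.png

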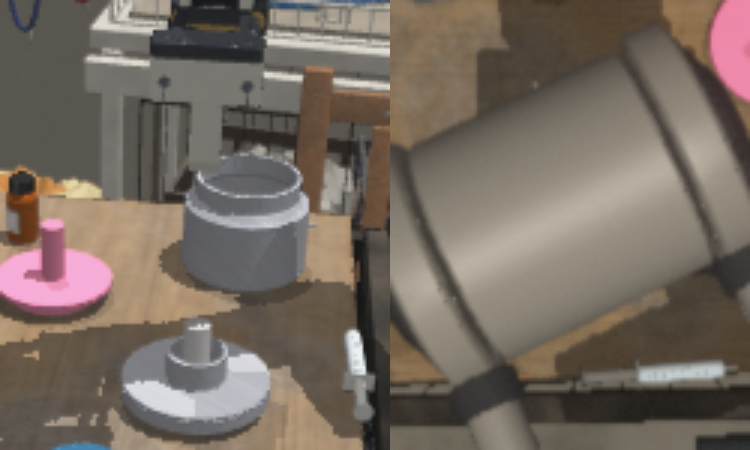

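The arm hides the top view. In the side view the near finger's tip is centred at crop x≈206, so u≈283.7, v≈147. I'll compare that with the projection of the TCP.

Run:
```python
from h import *
from plant import vision,get_obs
s=vision.capture("side");o=get_obs();T=o["tool_pos"];print(T)
print("near finger tip outer/inner px",proj(s,T+[0,65,0]),proj(s,T+[0,46,0]), "px/mm x",proj(s,T+[10,46,0])-proj(s,T+[0,46,0]))
P=s["pixels"]
for v in(125,130,135,140): print(v,[int(x) for x in P[v,272:296].mean(1)])
for v in range(141,156): print(v,P[v,281:286].mean(0).astype(int))
for X in([497.3,308.4,74],[497.3,308.4,24],[469.4,66.1,95]): print(X,proj(s,np.array(X,float)))
```

```text
[495.92927036 309.45689812 227.00372407]
near finger tip outer/inner px [281.68757774 150.17628927] [282.32889786 146.42661202] px/mm x [-4.70330042 -0.3031993 ]
125 [92, 92, 89, 59, 57, 48, 73, 116, 116, 116, 116, 115, 117, 116, 116, 115, 112, 85, 73, 84, 90, 94, 92, 60]
130 [112, 114, 101, 85, 83, 75, 93, 115, 117, 116, 116, 116, 116, 116, 116, 116, 114, 55, 58, 86, 85, 86, 86, 82]
135 [114, 118, 92, 84, 83, 71, 119, 116, 116, 116, 116, 116, 116, 116, 116, 116, 107, 41, 42, 41, 41, 39, 39, 39]
140 [114, 122, 91, 85, 81, 62, 117, 116, 116, 116, 116, 116, 116, 116, 116, 113, 86, 85, 86, 85, 74, 59, 86, 100]
141 [118 117 111]
142 [119 117 111]
143 [118 117 111]
144 [110 109 104]
145 [108 107 101]
146 [111 110 105]
147 [129 129 129]
148 [139 140 144]
149 [144 145 149]
150 [127 128 133]
151 [123 123 128]
152 [130 131 135]
153 [ 99 100 104]
154 [92 92 96]
155 [92 92 96]
[497.3, 308.4, 74] [280.28570259 196.93178574]
[497.3, 308.4, 24] [279.42188787 214.46968934]
[469.4, 66.1, 95] [296.79193133 147.67545223]
```

```bash
python3 -m pendant '{"dp":[[-0.001,0,0.03],[-0.001,0,0.08],[-0.001,0,0.125],[-0.001,0,0.155],[-0.001,0,0.169],[-0.001,0,0.1745],[-0.001,0,0.1745],[-0.001,0,0.1745]],"rotation":[[0,0,0],[0,0,0],[0,0,0],[0,0,0],[0,0,0],[0,0,0],[0,0,0],[0,0,0]]}'
python3 -m pendant '{"dp":[[0,0,0],[0,0,0],[0,0,0],[0,0,0],[0,0,0],[0,0,0],[0,0,0],[0,0,0]],"rotation":[[0,0,0],[0,0,0],[0,0,0],[0,0,0],[0,0,0],[0,0,0],[0,0,0],[0,0,0]]}' 0.015
```

```text
time: 2.6
tool_pos: [498.7, 308.9, 53.5]
tcp_rot: [3.141, 0.002, -3.141]
contact_force: [0.2, -0.7, 0.4]
grip_width: 90.0
finger_force: 0.0
time: 3.6
tool_pos: [498.0, 308.7, 52.2]
tcp_rot: [3.141, 0.0, 3.142]
contact_force: [-0.2, 1.1, 0.4]
grip_width: 21.1
finger_force: 30.0
```

```bash
python3 -m pendant '{"dp":[[0,0,-0.003],[0,0,-0.015],[0,0,-0.035],[0,0,-0.06],[0,0,-0.085],[0,0,-0.105],[0,0,-0.118],[0,0,-0.12]],"rotation":[[0,0,0],[0,0,0],[0,0,0],[0,0,0],[0,0,0],[0,0,0],[0,0,0],[0,0,0]]}'
python3 -m pendant '{"dp":[[0.001,-0.010,0],[0.004,-0.035,0],[0.008,-0.070,0],[0.013,-0.110,0],[0.018,-0.155,0],[0.023,-0.195,0],[0.027,-0.230,0],[0.028,-0.2425,0]],"rotation":[[0,0,0],[0,0,0],[0,0,0],[0,0,0],[0,0,0],[0,0,0],[0,0,0],[0,0,0]]}'
python3 -m pendant '{"dp":[[0,0,0],[0,0,0],[0,0,0]],"rotation":[[0,0,0],[0,0,0],[0,0,0]]}'
python3 - <<'E'
from h import *
from plant import vision
s=vision.capture("side");t=vision.capture("top")
a=cv2.resize(s["pixels"][80:200,240:360],None,fx=4,fy=4)[:,:395];b=cv2.resize(t["pixels"][165:285,290:390],None,fx=4,fy=4)
cv2.imwrite("pics/m2.png",np.hstack([a,b])[:,:,::-1])
np.save("pics/s2.npy",s["pixels"])
E
```

```text
time: 4.6
tool_pos: [498.3, 308.6, 173.2]
tcp_rot: [3.141, 0.002, 3.142]
contact_force: [-0.3, -0.1, -3.7]
grip_width: 21.0
finger_force: 30.0
time: 5.6
tool_pos: [469.0, 64.0, 171.5]
tcp_rot: [-3.141, -0.002, 3.139]
contact_force: [0.5, -0.2, -4.9]
grip_width: 21.5
finger_force: 30.0
time: 5.98
tool_pos: [470.0, 66.9, 172.1]
tcp_rot: [3.141, -0.0, -3.14]
contact_force: [-0.4, -0.1, -3.5]
grip_width: 21.2
finger_force: 30.0
```

View pics/m2.png

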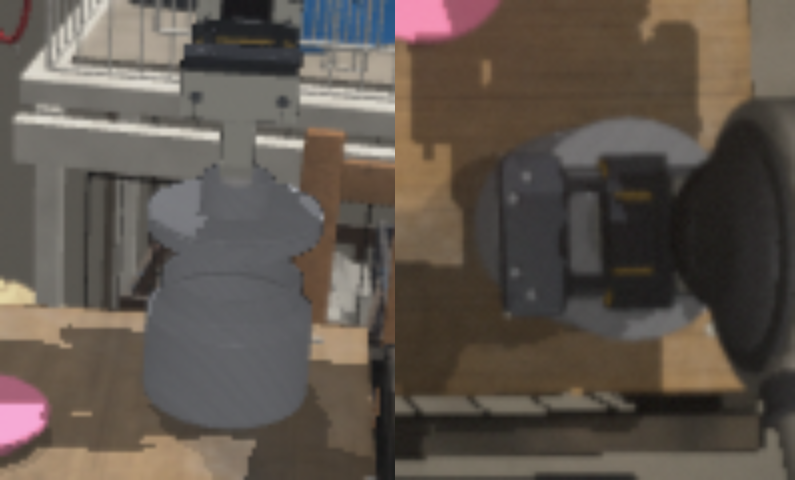

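Both lids are carried level above the canister. I'll refit the first pictures with the edge clip removed, and measure where the held lid sits relative to the canister.

```bash
sed -i 's/,250)/,2000)/' h.py
python3 - <<'E'
from h import *
from plant import vision,get_obs
np.set_printoptions(precision=2,suppress=True)
s=vision.capture("side");t=vision.capture("top");S=dict(s);T=dict(t)
s["pixels"]=np.load("pics/side0.npy");t["pixels"]=np.load("pics/top0.npy")
for n,c in(("s",s),("t",t)):
    print(n,"plate",*fitxy(c,[497,308,24],[(61,0)]),"knob",*fitxy(c,[497,308,74],[(11,0)]),"can out",*fitxy(c,[469,66,95],[(50,0)]),"in",*fitxy(c,[469,66,95],[(46,0)]),"body bottom",*fitxy(c,[469,66,0],[(60,0)]))
print("now top plate",*fitxy(T,[470,67,144],[(61,0)]),"side",*fitxy(S,[470,67,144],[(61,0)]),*fitxy(S,[470,67,128],[(61,0)]),get_obs()["tool_pos"])
# side extents of lid and can, projected vs clicked
for nm,X,r,zs in(("lid",[470,66.9,0],61,(128,144)),("can",[469.4,66.1,0],60,(0,68)),("can2",[469.4,70.1,0],60,(0,68))):
    p=np.vstack([proj(S,ring(X,r,z)) for z in zs]);print(nm,p.min(0),p.max(0))
E
```

```text
s plate [496.15 308.97] -403.81884765625 knob [496.65 310.08] -463.8767395019531 can out [467.64  58.09] -274.0820617675781 in [471.68  63.48] -265.0306701660156 body bottom [489.39  67.8 ] -142.63671875
t plate [497.93 308.79] -378.717529296875 knob [497.14 309.01] -361.2191467285156 can out [474.41  65.75] -245.5706329345703 in [469.15  67.56] -333.5866394042969 body bottom [464.79  54.24] -233.25961303710938
now top plate [398.31  78.82] -126.51698303222656 side [467.56  67.54] -117.46753692626953 [164.06  73.54] -238.25148010253906 [470.02  66.47 172.16]
lid [275.43 123.48] [319.77 146.06]
can [274.4  147.53] [317.3  187.33]
can2 [274.29 148.08] [317.3  188.03]
```

Run:
```python
from h import *
from plant import vision
s=vision.capture("side");t=vision.capture("top")
def ov(c,f,u0,v0,w,h,rings,k=6):
    im=cv2.resize(np.load(f)[v0:v0+h,u0:u0+w],None,fx=k,fy=k,interpolation=cv2.INTER_CUBIC)
    for C,r,col in rings:
        q=(proj(c,ring(C,r))-[u0,v0]+.5)*k-.5
        for p in q: cv2.circle(im,tuple(np.round(p).astype(int)),0,col,-1)
    return im
R=[([469.2,66.5,95],50,(255,0,0)),([469.2,66.5,95],46,(255,255,0)),([469.2,66.5,68],60,(0,255,0)),([469.2,66.5,0],60,(0,255,255))]
a=ov(s,"pics/side0.npy",265,135,64,60,R);b=ov(t,"pics/top0.npy",308,192,64,60,R)
cv2.imwrite("pics/ov.png",np.hstack([a,b])[:,:,::-1])
```

```text
(no output)
```

View pics/ov.png

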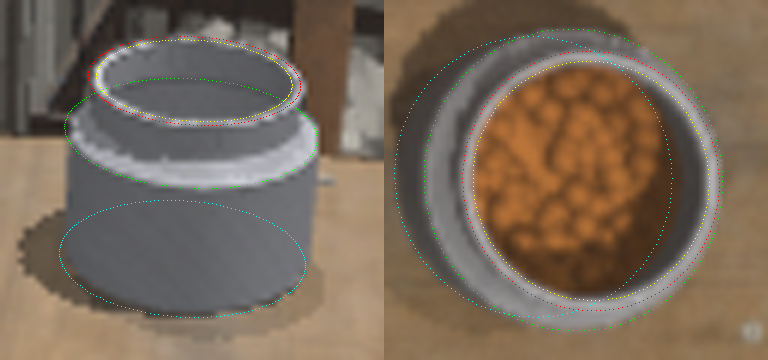

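The overlay fits the top view to under 1 mm. In the side view everything shows the same −2 mm bias in x, so the lid and mouth are aligned. I'll lower gently and watch the force.

```bash
python3 -m pendant '{"dp":[[0,0,0.004],[0,0,0.012],[0,0,0.018],[0,0,0.021],[0,0,0.023],[0,0,0.025],[0,0,0.027],[0,0,0.029]],"rotation":[[0,0,0],[0,0,0],[0,0,0],[0,0,0],[0,0,0],[0,0,0],[0,0,0],[0,0,0]]}'; python3 -m pendant '{"dp":[[0,0,0],[0,0,0]],"rotation":[[0,0,0],[0,0,0]]}'
```

```text
time: 7.28
tool_pos: [470.1, 66.0, 143.2]
tcp_rot: [3.142, 0.0, 3.142]
contact_force: [-0.9, 0.2, -3.2]
grip_width: 21.2
finger_force: 30.0
time: 7.52
tool_pos: [470.1, 66.0, 143.3]
tcp_rot: [3.142, 0.0, 3.142]
contact_force: [0.6, -0.2, -4.5]
grip_width: 21.2
finger_force: 30.0
```

```bash
python3 -m pendant '{"dp":[[0,0,0.0015],[0,0,0.003],[0,0,0.0045],[0,0,0.006],[0,0,0.007],[0,0,0.008],[0,0,0.009],[0,0,0.009]],"rotation":[[0,0,0],[0,0,0],[0,0,0],[0,0,0],[0,0,0],[0,0,0],[0,0,0],[0,0,0]]}'; python3 -m pendant '{"dp":[[0,0,0.0005],[0,0,0.001],[0,0,0.001],[0,0,0.001]],"rotation":[[0,0,0],[0,0,0],[0,0,0],[0,0,0]]}'
```

```text
time: 8.52
tool_pos: [470.0, 66.0, 134.2]
tcp_rot: [3.142, -0.0, 3.142]
contact_force: [0.3, -0.1, -3.4]
grip_width: 21.1
finger_force: 30.0
time: 9.02
tool_pos: [470.0, 66.0, 133.2]
tcp_rot: [3.142, 0.0, 3.142]
contact_force: [-0.0, -0.7, -5.0]
grip_width: 20.9
finger_force: 30.0
```

Not seated yet, so I'll lower further until the load comes off.

```bash
python3 -m pendant '{"dp":[[0,0,0.0005],[0,0,0.001],[0,0,0.001],[0,0,0.001]],"rotation":[[0,0,0],[0,0,0],[0,0,0],[0,0,0]]}';python3 -m pendant '{"dp":[[0,0,0.0005],[0,0,0.001],[0,0,0.001],[0,0,0.001]],"rotation":[[0,0,0],[0,0,0],[0,0,0],[0,0,0]]}'
```

```text
time: 9.52
tool_pos: [470.1, 66.1, 133.0]
tcp_rot: [3.141, 0.001, -3.142]
contact_force: [-3.3, 0.8, 6.2]
grip_width: 21.2
finger_force: 30.0
time: 10.02
tool_pos: [470.1, 66.1, 133.0]
tcp_rot: [3.141, 0.002, -3.141]
contact_force: [-5.8, 0.9, 14.0]
grip_width: 21.3
finger_force: 30.0
```

The lids are seated: contact came at TCP 133.0 mm, as predicted. I'll take off the push, then release.

```bash
python3 -m pendant '{"dp":[[0,0,-0.0006],[0,0,-0.0012],[0,0,-0.0012],[0,0,-0.0012]],"rotation":[[0,0,0],[0,0,0],[0,0,0],[0,0,0]]}'; python3 -m pendant '{"dp":[[0,0,0],[0,0,0],[0,0,0],[0,0,0],[0,0,0],[0,0,0],[0,0,0],[0,0,0]],"rotation":[[0,0,0],[0,0,0],[0,0,0],[0,0,0],[0,0,0],[0,0,0],[0,0,0],[0,0,0]]}' 0.0915
python3 - <<'E'
from h import *
from plant import vision
s=vision.capture("side")
cv2.imwrite("pics/m3.png",cv2.resize(s["pixels"][80:200,240:360],None,fx=4,fy=4)[:,:,::-1])
E
```

```text
time: 10.52
tool_pos: [470.0, 66.1, 133.0]
tcp_rot: [3.141, 0.0, -3.141]
contact_force: [-3.3, 1.0, 7.7]
grip_width: 21.4
finger_force: 30.0
time: 11.52
tool_pos: [470.0, 66.0, 132.4]
tcp_rot: [3.142, 0.0, -3.142]
contact_force: [0.1, 0.5, -1.1]
grip_width: 90.8
finger_force: 0.0
```

View pics/m3.png

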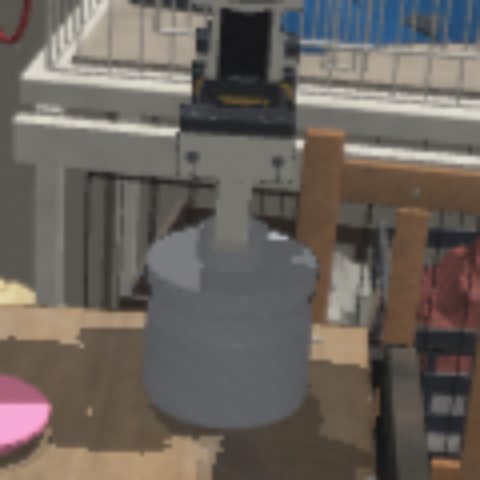

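The picture shows both lids seated level on the canister, with the plate at about (233,262) in the crop, and the fingers open. Next I'll go down to the collar and close.

```bash
python3 -m pendant '{"dp":[[0,0,0.003],[0,0,0.008],[0,0,0.013],[0,0,0.018],[0,0,0.021],[0,0,0.023],[0,0,0.023],[0,0,0.023]],"rotation":[[0,0,0],[0,0,0],[0,0,0],[0,0,0],[0,0,0],[0,0,0],[0,0,0],[0,0,0]]}'; python3 -m pendant '{"dp":[[0,0,0],[0,0,0],[0,0,0],[0,0,0],[0,0,0],[0,0,0]],"rotation":[[0,0,0],[0,0,0],[0,0,0],[0,0,0],[0,0,0],[0,0,0]]}' 0.044
```

```text
time: 12.58
tool_pos: [470.1, 66.0, 109.5]
tcp_rot: [3.142, 0.0, -3.142]
contact_force: [0.8, -0.5, -0.1]
grip_width: 91.6
finger_force: 0.0
time: 13.32
tool_pos: [470.1, 65.9, 109.4]
tcp_rot: [-3.142, 0.0, -3.142]
contact_force: [-0.2, -0.8, -0.4]
grip_width: 48.9
finger_force: 30.0
```

```bash
python3 -m pendant '{"dp":[[0,0,-0.001],[0,0,-0.003],[0,0,-0.006],[0,0,-0.010],[0,0,-0.015],[0,0,-0.020],[0,0,-0.024],[0,0,-0.025]],"rotation":[[0,0,0],[0,0,0],[0,0,0],[0,0,0],[0,0,0],[0,0,0],[0,0,0],[0,0,0]]}'; python3 -m pendant '{"dp":[[0,0,-0.004],[0,0,-0.014],[0,0,-0.028],[0,0,-0.042],[0,0,-0.056],[0,0,-0.070],[0,0,-0.078],[0,0,-0.08]],"rotation":[[0,0,0],[0,0,0],[0,0,0],[0,0,0],[0,0,0],[0,0,0],[0,0,0],[0,0,0]]}';  python3 -m pendant '{"dp":[[0,0,0],[0,0,0],[0,0,0],[0,0,0]],"rotation":[[0,0,0],[0,0,0],[0,0,0],[0,0,0]]}'
python3 - <<'E'
from h import *
from plant import vision
s=vision.capture("side")
cv2.imwrite("pics/m4.png",cv2.resize(s["pixels"][60:200,240:360],None,fx=4,fy=4)[:,:,::-1])
E
```

```text
time: 14.32
tool_pos: [470.2, 66.0, 134.8]
tcp_rot: [3.142, 0.001, -3.142]
contact_force: [0.2, 0.0, -2.8]
grip_width: 48.4
finger_force: 30.0
time: 15.32
tool_pos: [470.2, 66.0, 214.9]
tcp_rot: [3.141, 0.001, 3.142]
contact_force: [0.1, -0.6, -2.7]
grip_width: 48.8
finger_force: 30.0
time: 15.82
tool_pos: [469.9, 66.0, 214.3]
tcp_rot: [3.141, -0.0, -3.142]
contact_force: [1.2, -0.3, -2.2]
grip_width: 48.8
finger_force: 30.0
```

View pics/m4.png

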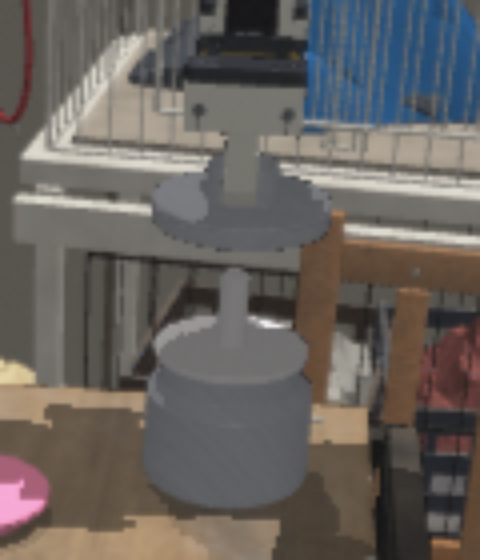

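The outer lid is held level at about (240,210) in the crop, well clear of the knob top at (235,272). The inner lid is seated in the canister.

```bash
python3 -c "
from plant import workorder;print(workorder.close_job())"
```

```text
the job is handed in; nothing more can be done
None
```

The job is handed in, though the verdict wasn't shown: the last picture has the inner lid seated in the canister and the outer lid held level in the gripper above it, well clear of the knob.

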